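Lay a standing driver module down over a stop

TASK

Lay the tall blue module down so that the sockets in its underside can be reached: with the fingertips, push it over away from the robot, across the metal stop strip at the near edge of the black pad, and steady it all the way down so that it lands gently, flat on the pad with its grab bar on top and its foot still at the stop strip. Tip it over its foot edge without lifting it, never let it fall, and leave the lens, the loupe and the spacer block where they are.

Things in the scene. Friction and masses are not known exactly. Their poses are not given: they have to be found in the camera images.
- module: Loose upright box, blue, bare metal panel on its near face: 36 (x) x 90 (y) x 110 (z) mm, 0.4 kg +-20%; a 14 mm dark steel foot keeps its mass centre 42 mm up, so it balances at 23 degrees of tilt. Stands 1 to 7 mm short of the pad. Origin: centre of its underside; z up its height, x from the panel (x = -18 mm) to the plain far face (+18 mm), towards the pad. A black grab bar stands off the panel.
- module_heel (a point): Middle of the module's lower far edge, about which it tips; module frame (18, 0, 0) mm. Axes as the module's.
- module_bar (a point): Middle of the grab bar's axis, module frame (-55, 0, 80) mm, 37 mm out from the panel. Bar 10 mm thick, along the module's y, on two 8 mm posts at y = +-40 mm. The opening between bar and panel, 32 x 72 mm, is open from above while the module stands: a fingertip in it can push the panel and, past the balance point, hold back the bar. Axes as the module's.
- pad: Fixed black rubber lay-down pad, 115 (x) x 110 (y) mm, 10 mm thick; its near edge (pad x = -57.5 mm) is an aluminium stop strip 8 mm wide, flush with the top; both grippy (friction about 0.9). Origin: centre of its underside; x points away from the robot, along the direction in which the module is to be laid.
- stop_edge (a point): Middle of the upper near edge of the stop strip; pad frame (-57.5, 0, 10) mm. When the module lies down its underside ends about 0 to 10 mm on the near side of this edge.
- spare_lens_mid (a point): Bystander: black lens barrel standing upright, 38 mm diameter, 58 mm tall; point at its centre, 29 mm up.
- loupe_mid (a point): Bystander: black stand magnifier, 37 mm diameter, 40 mm tall; point at its centre, 20 mm up.
- spacer_block_mid (a point): Bystander: ground steel block 20 x 50 x 25 mm; point at its centre, 12.5 mm up.

How it is judged:
At the end, for the whole second after the job is handed in: The module rests flat on the pad (within 5 deg), bar on top, within 0.2 rad of the pad's x and 35 mm of its middle line, foot end from 30 mm nearer to 20 mm farther than the stop strip's near edge; bystanders within 15 mm of their start (angle between module's own z axis and vertical between 1.49 and 1.65 rad and height (world z) of module_bar above 0.07 m and x of module_heel in the frame of pad between -0.0875 and -0.0375 m and y of module_heel in the frame of pad between -0.035 and 0.035 m and angle between the z axis of module and the x axis of pad, either way round below 0.2 rad and height (world z) of module_heel above 0.005 m and linear speed of module below 0.02 m/s and angular speed of module below 0.1 rad/s and distance of each of spare_lens_mid, loupe_mid, spacer_block_mid from where it was at the start of the episode below 0.015 m); the robot touches nothing.
It fails at once if the module falls or lands hard: it turns faster than 5 rad/s (a free fall of its top end of about 1 cm or more onto the pad) (angular speed of module above 5 rad/s).
It fails at once if the module is lifted: its foot edge rises more than 20 mm above the worktop (height (world z) of module_heel above 0.02 m).
It fails at once if the spare lens is disturbed (moved more than 15 mm) (distance of spare_lens_mid from where it was at the start of the episode above 0.015 m).
It fails at once if the loupe is disturbed (moved more than 15 mm) (distance of loupe_mid from where it was at the start of the episode above 0.015 m).
It fails at once if the spacer block is disturbed (moved more than 15 mm) (distance of spacer_block_mid from where it was at the start of the episode above 0.015 m).
It also fails if it takes over 58 s, if anything falls off the work surface, if the arm or the gripper's body presses on something with over 40 N, if the wrist force passes 120 N, or if a joint passes its speed limit or range.

ROBOT

A 7-joint arm with a two-finger parallel gripper is mounted at the origin on a cart in front of the work surface, level with it; the furniture and walls round the work are solid. World frame = base frame: x ahead of the robot, y to its left, z up, the work surface at z = 0. Lengths are in m, angles in rad, forces in N, time in s.
With the tool pointing down it reaches from about 0.4 to 0.875 m from the base axis. Payload 19.3 kg.
Tool frame: the origin (TCP) lies between the finger pads; the fingertips stand 17 mm ahead of it and the grasp point (between the pads) lies 2 mm behind it; x points along the fingers, y is the direction in which the jaws open and shut, and the axes are right-handed (so a half turn about x gives the same grasp; the last joint's range is limited). The gripper opens to 85 mm and grips with 20 to 120 N. Pads are 22 mm wide; open, the fingers measure 114 mm over their backs; the gripper's body (76 mm by 85 mm) begins 54 mm behind the grasp point. The pads swing forward as they close: fully open they stand 13 mm farther back than shut.
Start: joints at [-1.389, 0.521, -0.036, 1.599, 0.021, 1.021, -0.113], TCP at [0.156, 0.605, 0.223] pointing down, gripper open.
Joint ranges: [-2.91, 2.91], [-0.3, 2.13], [-1.5, 1.42], [0.17, 2.43], [-1.26, 4.41], [0.16, 1.93], [-2.52, 2.52]. Speed limits (rad/s): [1.89, 1.89, 2.39, 2.39, 3.01, 3.01, 3.01].

INTERFACE

Orientations are given as [roll, pitch, yaw] about the fixed x, y, z axes, in that order (R = Rz(yaw) Ry(pitch) Rx(roll)).
In Python, from workcell import bot gives the robot as it stands.
- The arm moves only by the shell command python3 -m creep 'ROWS' [FORCE]. ROWS is JSON, a list of rows, each an object of numbers: "wx", "wy", "wz": the turn, a rotation vector about the tool's x, y, z in degrees; "tx", "ty", "tz": the shift along the tool's x, y, z in m; "claw": the closure, from 0 (fully open) to 1 (shut). A call has 1 to 8 rows; each row is the pose to reach, as a shift and turn from the pose measured when the call began, along the tool's axes at that moment; what a row does not reach only later rows make up. A row lasts 1/10 s, in which the tool goes at most 50 mm and 8.59 degrees, less where a joint would pass 70% of its speed; a pose out of reach is approached as far as the arm can. A call with a gripper value outside its range is refused whole. The fingers move at their own pace and stop on an object; FORCE is the grip in N (left out, the last holds). Time passes only in rows, so rows that repeat a pose let the fingers close. It gives the time, the measured TCP pose, the force and the opening at its end, in the units of the state.
- bot.observe(): the state, without advancing time (a new reading comes with each control period).
- bot.grab_frame(name): name is "side" or "top" or "wrist"; returns the picture (400x640x3 uint8, blue, green, red); there is no depth.
- bot.get_calibration(name): a dict with "fx", "fy", "cx", "cy" (pixels), "R" (3x3) and "t" (3): a world point X has camera coordinates R X + t. Camera axes: x right, y down, z forward; pixel columns grow to the right and rows downward; lengths in m; the calibration is good to about 2 mm. A picture is of the moment at which its call begins: read the wrist's pose just before it. get_calibration takes no time and is no camera call; for the wrist camera it gives the pose at the moment of the call.
- bot.job_done(): hands the job in, once; it reports no verdict.
The state is a dict: "clock": time; "qpos": joint angles; "qd": joint speeds; "joint_efforts": joint torques, N m; "position": TCP position; "tool_rot": TCP orientation; "force": force on the tool from outside, world axes, zero at the start; "moment": the same for the moment, N m; "grip_width": finger opening in m.
Only numpy, scipy, OpenCV 4.12 (cv2) and the standard library are available. Lean on these libraries where they do the work, as an engineer would, in place of code of your own. Each camera call takes 0.05 s, during which the arm holds its last target.

## Working session

There is one attempt and no reset: what is moved stays moved. The work goes in short steps, Python scripts to look and compute and a shell command to move; the robot and the scene stay as the last step left them, time stands still between calls to the robot, and variables do not carry over. Pictures are saved under pics/ and viewed, and the job is handed in when it is done.

```bash
ls; mkdir -p pics; python3 - <<'E'
from workcell import bot
import cv2
s=bot.observe()
for k,v in s.items(): print(k,v)
for n in ("side","top","wrist"):
    c=bot.get_calibration(n); print(n,c)
    cv2.imwrite(f"pics/{n}0.png",bot.grab_frame(n))
E
```

```text
pics
clock 0.0
qpos [-1.38918794  0.52202978 -0.03634842  1.60003406  0.02120407  1.021081
 -0.11283022]
qd [ 1.54717767e-03 -1.84373657e-05  4.68982509e-04 -8.84932715e-05
 -3.81746113e-04  6.10682492e-04  2.36861490e-03]
joint_efforts [ 1.10249421e-04 -9.27113986e+01  1.97979659e+00 -3.69957519e+01
  1.77861104e-02  7.99592526e-03  3.27701173e-05]
position [0.15565915 0.60493348 0.22200634]
tool_rot [-1.5050743   1.56962927 -1.75690206]
force [-0.24216448  0.07982641 -0.25614204]
moment [ 0.02290478  0.02812493 -0.03240008]
grip_width 0.08540550797598573
side {'fx': 426.2607263405895, 'fy': 426.2607263405895, 'cx': 314.8958873306477, 'cy': 198.25523615395886, 'R': array([[-0.99755548,  0.06660285,  0.02114522],
       [ 0.01022401,  0.43845199, -0.89869646],
       [-0.06912691, -0.89628339, -0.43806114]]), 't': array([ 0.44458599, -0.05270286,  1.18216993])}
top {'fx': 417.8462702262177, 'fy': 417.8462702262177, 'cx': 305.8271598267618, 'cy': 205.08702397542942, 'R': array([[-0.02119156, -0.99937538, -0.02827999],
       [-0.99767228,  0.0229723 , -0.06420514],
       [ 0.06481469,  0.02685355, -0.99753594]]), 't': array([0.30822146, 0.4700409 , 0.91632053])}
wrist {'fx': 339.8565725884618, 'fy': 339.8565725884618, 'cx': 316.9668214010468, 'cy': 198.79310977058682, 'R': array([[ 0.2474569 ,  0.96889734, -0.00173948],
       [ 0.91579449, -0.23330744,  0.32693743],
       [ 0.31636297, -0.08249593, -0.94504439]]), 't': array([-0.62410791, -0.04368825,  0.38139682])}
```

View pics/side0.png

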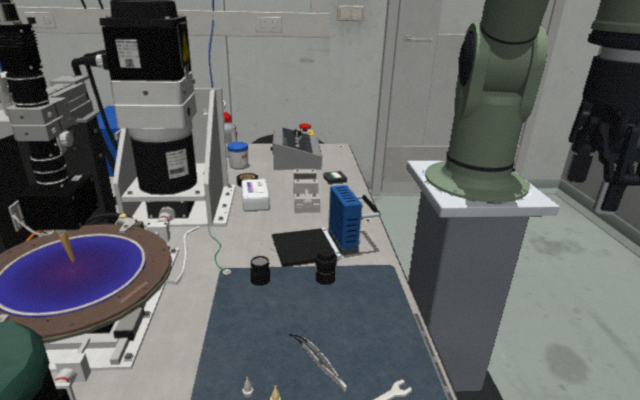

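View pics/top0.png

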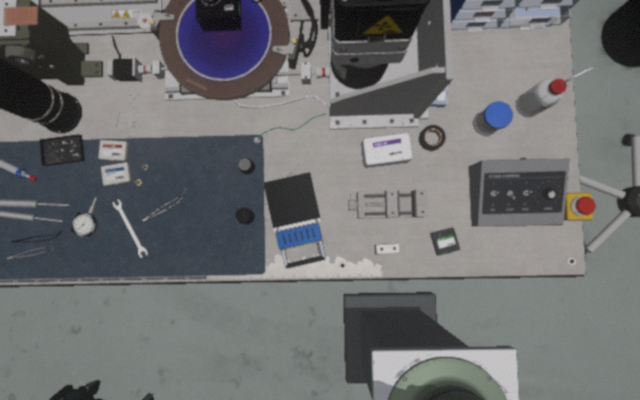

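View pics/wrist0.png

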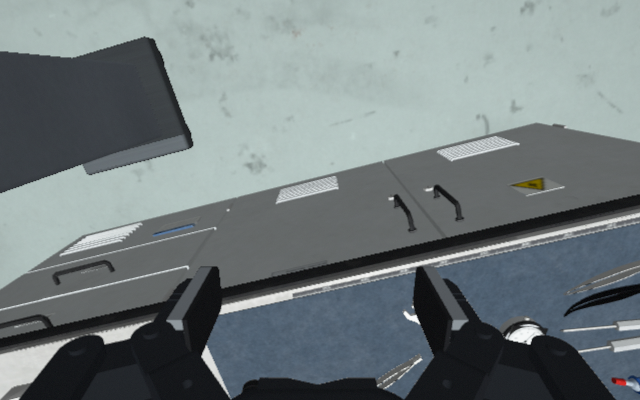

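```bash
python3 - <<'E'
import cv2
a=cv2.imread("pics/top0.png")[160:280,220:360]
cv2.imwrite("pics/topz.png",cv2.resize(a,None,fx=5,fy=5,interpolation=cv2.INTER_CUBIC)[:600,:800])
a=cv2.imread("pics/side0.png")[170:300,230:390]
cv2.imwrite("pics/sidez.png",cv2.resize(a,None,fx=4.5,fy=4.5,interpolation=cv2.INTER_CUBIC))
E
```

```text
(no output)
```

View pics/topz.png

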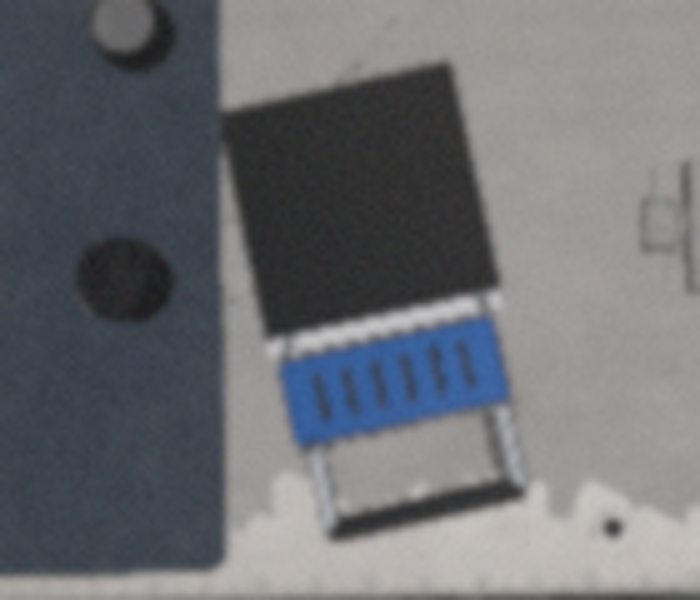

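View pics/sidez.png

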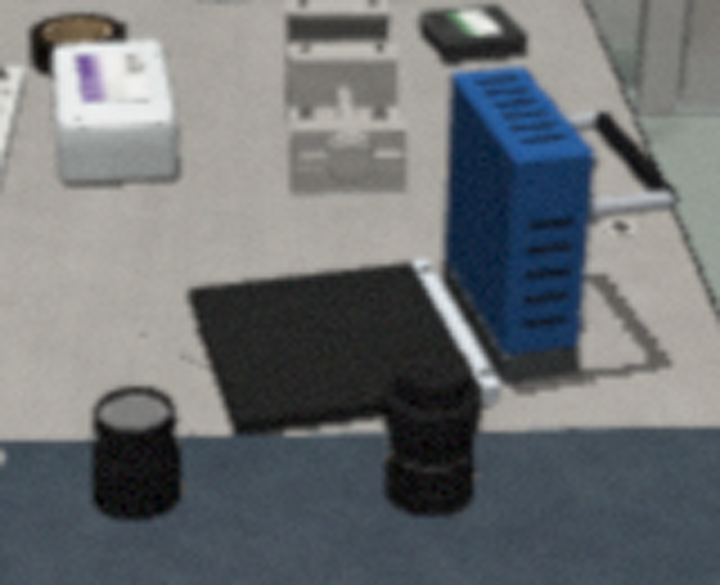

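```bash
cat > h.py <<'E'
import numpy as np, cv2
from workcell import bot
def ray(n,u,v,z,c=None):
    c=c or bot.get_calibration(n)
    R=np.array(c["R"]);t=np.array(c["t"])
    C=-R.T@t; d=R.T@np.array([(u-c["cx"])/c["fx"],(v-c["cy"])/c["fy"],1])
    return C+d*(z-C[2])/d[2]
def proj(n,X):
    c=bot.get_calibration(n);p=np.array(c["R"])@X+np.array(c["t"])
    return c["fx"]*p[0]/p[2]+c["cx"],c["fy"]*p[1]/p[2]+c["cy"]
E
python3 - <<'E'
from h import *
np.set_printoptions(precision=4,suppress=True)
c=bot.get_calibration("top");print("C",-c["R"].T@c["t"]); c=bot.get_calibration("side");print("C",-c["R"].T@c["t"])
im=cv2.imread("pics/top0.png");h=cv2.cvtColor(im,cv2.COLOR_BGR2HSV)
def big(m,x0,x1,y0,y1):
    k=np.zeros_like(m);k[y0:y1,x0:x1]=m[y0:y1,x0:x1]
    cs,_=cv2.findContours(k,cv2.RETR_EXTERNAL,cv2.CHAIN_APPROX_NONE)
    return max(cs,key=cv2.contourArea)
def rect(ct,z,name):
    r=cv2.minAreaRect(ct);b=cv2.boxPoints(r)
    # box is through pixel centres: grow half px
    P=np.array([ray("top",*((q-b.mean(0))*(1+1/np.array(r[1]).mean())+b.mean(0)),z) for q in b])
    print(name,r);print(P[:,:2],"mean",P.mean(0)[:2],[np.linalg.norm(P[i]-P[i-1]) for i in range(4)])
    for i in range(2):
        d=P[i]-P[i-1];print(np.degrees(np.arctan2(d[1],d[0])))
rect(big(cv2.inRange(h,(100,120,60),(125,255,255)),270,330,215,255),.11,"mod")
rect(big(cv2.inRange(im,(0,0,0),(60,60,60)),262,325,165,232),.01,"pad")
for n,(u,v) in dict(pfl=(225,113),pfr=(450,65),pnr=(497,288),pnl=(268,338),snl=(270,356),snr=(502,302)).items(): print(n,ray("top",220+u/5-.4,160+v/5-.4,.01)[:2])
for n,(u,v) in dict(nr=(508,403),nl=(300,445),fl=(282,365),fr=(492,318)).items(): print(n,ray("top",220+u/5-.4,160+v/5-.4,.11)[:2])
for n,(u,v) in dict(bl=(333,530),br=(522,490)).items(): print(n,ray("top",220+u/5-.4,160+v/5-.4,.08)[:2])
for n,(u,v,z) in dict(loupe=(123,25,.04),lens=(125,275,.058)).items(): print(n,ray("top",220+u/5-.4,160+v/5-.4,z)[:2])
for n,(u,v) in dict(snl=(487,383),snr=(423,262)).items(): print("side",n,ray("side",230+u/4.5-.4,170+v/4.5-.4,.01)[:2])
for n,(u,v) in dict(nl=(590,152),fl=(515,165),fr=(455,72)).items(): print("side",n,ray("side",230+u/4.5-.4,170+v/4.5-.4,.11)[:2])
for n,(u,v) in dict(bl=(663,190),br=(602,118)).items(): print("side",n,ray("side",230+u/4.5-.4,170+v/4.5-.4,.08)[:2])
E
```

```text
C [0.4161 0.2726 0.953 ]
C [0.5258 1.0531 0.4611]
mod ((298.3972473144531, 235.73779296875), (16.154796600341797, 42.55953598022461), 77.125)
[[0.4169 0.3585]
 [0.4348 0.2716]
 [0.4019 0.2648]
 [0.384  0.3516]] mean [0.4094 0.3116] [np.float64(0.03358960007414481), np.float64(0.08879872814881916), np.float64(0.033542223246360726), np.float64(0.08855480554547249)]
11.975548340547263
-78.38195157416486
pad ((290.77703857421875, 199.61888122558594), (44.191246032714844, 46.62907409667969), 77.19573211669922)
[[0.5303 0.3955]
 [0.5518 0.2892]
 [0.4512 0.2688]
 [0.4297 0.3743]] mean [0.4907 0.3319] [np.float64(0.10283918012043038), np.float64(0.10847480735230107), np.float64(0.10267929929872364), np.float64(0.10766622220642649)]
11.916432165284025
-78.5467999064869
pfl [0.5317 0.3908]
pfr [0.5511 0.2879]
pnr [0.4493 0.2689]
pnl [0.429  0.3728]
snl [0.4209 0.372 ]
snr [0.4429 0.2668]
nr [0.3995 0.2659]
nl [0.3843 0.35  ]
fl [0.4166 0.3567]
fr [0.4337 0.2716]
bl [0.3478 0.3396]
br [0.3628 0.2607]
loupe [0.5683 0.4317]
lens [0.4568 0.429 ]
side snl [0.4272 0.3758]
side snr [0.4456 0.273 ]
side nl [0.3872 0.3582]
side fl [0.4196 0.3691]
side fr [0.4347 0.2776]
side bl [0.3498 0.3357]
side br [0.3641 0.2642]
```

```bash
cat >> h.py <<'E'
from scipy.spatial.transform import Rotation as Ro
np.set_printoptions(precision=4,suppress=True)
YAW=np.radians(11.7); D=np.array([np.cos(YAW),np.sin(YAW),0]); L=np.array([-D[1],D[0],0])
def want(target):
    s=bot.observe(); Rt=Ro.from_euler("xyz",s["tool_rot"]).as_matrix(); p=np.array(s["position"])
    print("clock",s["clock"],"p",p,"F",s["force"],"w",s["grip_width"]); print("tool cols\n",Rt)
    for sg in (1,-1):
        x=np.array([0,0,-1.]);y=sg*D;z=np.cross(x,y);W=np.column_stack([x,y,z])
        print(sg,"rotvec deg",np.degrees(Ro.from_matrix(Rt.T@W).as_rotvec()))
    print("shift tool",Rt.T@(np.array(target)-p))
E
python3 -c "
from h import *
want([.356,.300,.22])
print(bot.get_calibration('wrist')['R'].T@-bot.get_calibration('wrist')['t'])"
```

```text
clock 0.15 p [0.1557 0.605  0.2222] F [ 0.058  -0.2929  1.1887] w 0.0847807290768751
tool cols
 [[-0.0001  0.2492  0.9685]
 [-0.0009  0.9685 -0.2492]
 [-1.     -0.0009  0.0001]]
1 rotvec deg [63.8715  0.0319  0.0417]
-1 rotvec deg [-116.1284   -0.0472    0.0361]
shift tool [ 0.0024 -0.2455  0.27  ]
[0.0738 0.626  0.3737]
```

```bash
python3 -m creep '[{"wx":63.9,"ty":-0.245,"tz":0.27,"claw":0.75},{"wx":63.9,"ty":-0.245,"tz":0.27,"claw":0.75},{"wx":63.9,"ty":-0.245,"tz":0.27,"claw":0.75},{"wx":63.9,"ty":-0.245,"tz":0.27,"claw":0.75},{"wx":63.9,"ty":-0.245,"tz":0.27,"claw":0.75},{"wx":63.9,"ty":-0.245,"tz":0.27,"claw":0.75},{"wx":63.9,"ty":-0.245,"tz":0.27,"claw":0.75},{"wx":63.9,"ty":-0.245,"tz":0.27,"claw":0.75}]' 20; python3 -c "
from h import *
want([.356,.300,.17])"
```

```text
clock 0.15 p [0.1557 0.605  0.2222] F [ 0.058  -0.2929  1.1887] w 0.0847807290768751
tool cols
 [[-0.0001  0.2492  0.9685]
 [-0.0009  0.9685 -0.2492]
 [-1.     -0.0009  0.0001]]
1 rotvec deg [63.8715  0.0319  0.0417]
-1 rotvec deg [-116.1284   -0.0472    0.0361]
shift tool [ 0.0524 -0.2455  0.27  ]$[0]: bad value
```

```bash
python3 -m creep '[{"wx":8,"wy":0,"wz":0,"tx":0,"ty":-0.03,"tz":0.034,"claw":0.75},{"wx":16,"wy":0,"wz":0,"tx":0,"ty":-0.06,"tz":0.068,"claw":0.75},{"wx":24,"wy":0,"wz":0,"tx":0,"ty":-0.09,"tz":0.102,"claw":0.75},{"wx":32,"wy":0,"wz":0,"tx":0,"ty":-0.12,"tz":0.136,"claw":0.75},{"wx":40,"wy":0,"wz":0,"tx":0,"ty":-0.15,"tz":0.17,"claw":0.75},{"wx":48,"wy":0,"wz":0,"tx":0,"ty":-0.18,"tz":0.204,"claw":0.75},{"wx":56,"wy":0,"wz":0,"tx":0,"ty":-0.21,"tz":0.238,"claw":0.75},{"wx":63.9,"wy":0,"wz":0,"tx":0,"ty":-0.245,"tz":0.27,"claw":0.75}]' 20; python3 -c "
from h import *
want([.356,.300,.17])"
```

```text
clock: 0.95
position: [0.3569, 0.2991, 0.2225]
tool_rot: [0.066, 1.57, -1.307]
force: [0.8, 1.2, -0.0]
grip_width: 0.0215
clock 0.95 p [0.3569 0.2991 0.2225] F [ 0.7693  1.2387 -0.0255] w 0.02150078788412971
tool cols
 [[ 0.0001  0.9804  0.197 ]
 [-0.0004  0.197  -0.9804]
 [-1.      0.      0.0004]]
1 rotvec deg [-0.3384  0.0246 -0.0016]
-1 rotvec deg [179.6616  -0.0024  -0.0386]
shift tool [ 0.0525 -0.0008 -0.001 ]
```

```bash
python3 -m creep '[{"wx":0,"wy":0,"wz":0,"tx":0.045,"ty":0,"tz":0,"claw":0.77},{"wx":0,"wy":0,"wz":0,"tx":0.08,"ty":-0.001,"tz":-0.001,"claw":0.77},{"wx":0,"wy":0,"wz":0,"tx":0.08,"ty":-0.001,"tz":-0.001,"claw":0.77}]' 20; python3 -c "
from h import *
c=bot.get_calibration('wrist')
for n in ('side','wrist'): cv2.imwrite(f'pics/{n}1.png',bot.grab_frame(n))
a=cv2.imread('pics/side1.png')[100:290,250:430]
cv2.imwrite('pics/side1z.png',cv2.resize(a,None,fx=3.1,fy=3.1,interpolation=cv2.INTER_CUBIC))
want([.356,.300,.085])"
```

```text
clock: 1.25
position: [0.3543, 0.2982, 0.1396]
tool_rot: [-0.833, 1.565, -2.206]
force: [0.1, -0.8, 1.3]
grip_width: 0.0199
clock 1.35 p [0.3559 0.2999 0.143 ] F [-0.6289  0.1943  1.3844] w 0.019602090374063772
tool cols
 [[-0.0004  0.9804  0.197 ]
 [-0.0012  0.197  -0.9804]
 [-1.     -0.0006  0.0011]]
1 rotvec deg [-0.3358  0.0652  0.0352]
-1 rotvec deg [179.6642   0.0552  -0.1022]
shift tool [ 0.058   0.0002 -0.0002]
```

View pics/side1z.png

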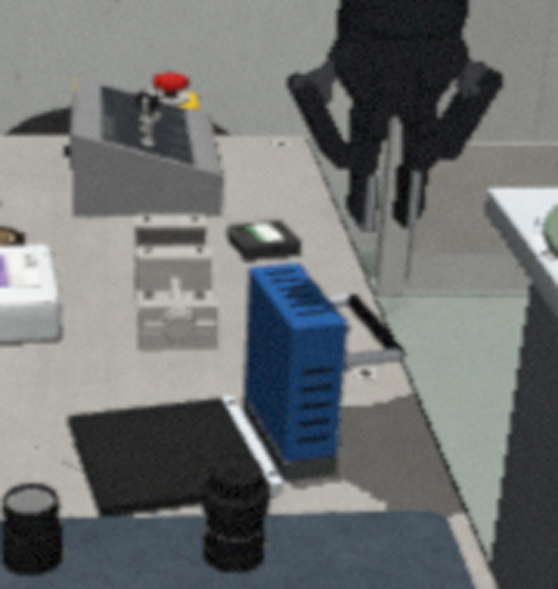

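View pics/wrist1.png

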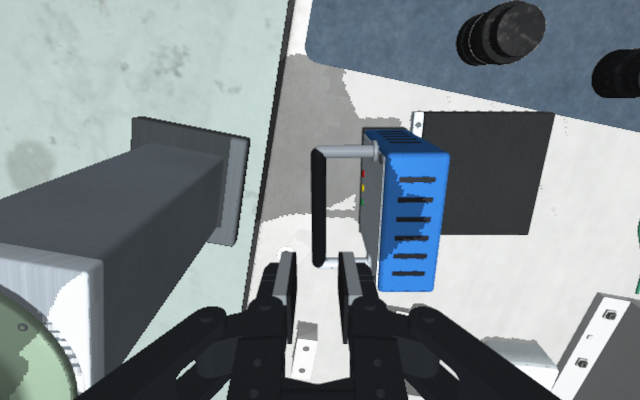

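```bash
python3 -m creep '[{"wx":0,"wy":0,"wz":7,"tx":0,"ty":-0.008,"tz":0,"claw":0.74},{"wx":0,"wy":0,"wz":15,"tx":0,"ty":-0.017,"tz":0,"claw":0.74},{"wx":0,"wy":0,"wz":15,"tx":0,"ty":-0.017,"tz":0,"claw":0.74},{"wx":0,"wy":0,"wz":15,"tx":0,"ty":-0.017,"tz":0,"claw":0.74}]' 20; python3 -c "
from h import *
want([.3547,.300,.085])
print(bot.observe()['qpos'])
cv2.imwrite('pics/wrist2.png',bot.grab_frame('wrist'))"
```

```text
clock: 1.75
position: [0.3378, 0.2976, 0.1443]
tool_rot: [1.573, 1.308, 0.203]
force: [0.7, -0.5, 0.6]
grip_width: 0.0225
clock 1.75 p [0.3378 0.2976 0.1443] F [ 0.7085 -0.4544  0.6465] w 0.022466115893453886
tool cols
 [[ 0.2542  0.9462  0.2001]
 [ 0.0524  0.1932 -0.9798]
 [-0.9657  0.2595 -0.0005]]
1 rotvec deg [ -0.1568  -0.0055 -15.0418]
-1 rotvec deg [178.2965 -23.5393   0.0086]
shift tool [0.0617 0.0011 0.001 ]
[-1.3942  0.3269  0.4868  2.3179  0.0765  0.3381 -0.8126]
```

View pics/wrist2.png

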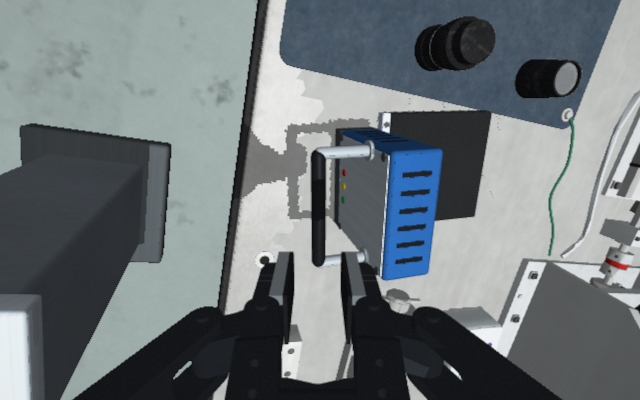

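```bash
python3 -m creep '[{"wx":0,"wy":0,"wz":0,"tx":0.02,"ty":0.001,"tz":0.001,"claw":0.74},{"wx":0,"wy":0,"wz":0,"tx":0.04,"ty":0.001,"tz":0.001,"claw":0.74},{"wx":0,"wy":0,"wz":0,"tx":0.06,"ty":0.001,"tz":0.001,"claw":0.74},{"wx":0,"wy":0,"wz":0,"tx":0.062,"ty":0.001,"tz":0.001,"claw":0.74},{"wx":0,"wy":0,"wz":0,"tx":0.062,"ty":0.001,"tz":0.001,"claw":0.74}]' 20; python3 -c "
from h import *
want([.3547,.300,.085])
print(bot.observe()['qpos'])
cv2.imwrite('pics/wrist3.png',bot.grab_frame('wrist'))
a=bot.grab_frame('side')[120:280,270:430]
cv2.imwrite('pics/side3z.png',cv2.resize(a,None,fx=3.7,fy=3.7,interpolation=cv2.INTER_CUBIC))"
```

```text
clock: 2.3
position: [0.3564, 0.3002, 0.0852]
tool_rot: [1.572, 1.31, 0.201]
force: [-0.5, -0.2, 0.5]
grip_width: 0.0223
clock 2.3 p [0.3564 0.3002 0.0852] F [-0.5297 -0.1768  0.5405] w 0.02233485989109664
tool cols
 [[ 0.253   0.947   0.1981]
 [ 0.0514  0.1913 -0.9802]
 [-0.9661  0.2582 -0.0003]]
1 rotvec deg [ -0.277    0.0187 -14.9604]
-1 rotvec deg [178.1943 -23.3971  -0.0292]
shift tool [-0.0002 -0.0017 -0.0001]
[-1.2519  0.4782  0.3738  2.3216  0.0275  0.1746 -0.7607]
```

View pics/wrist3.png

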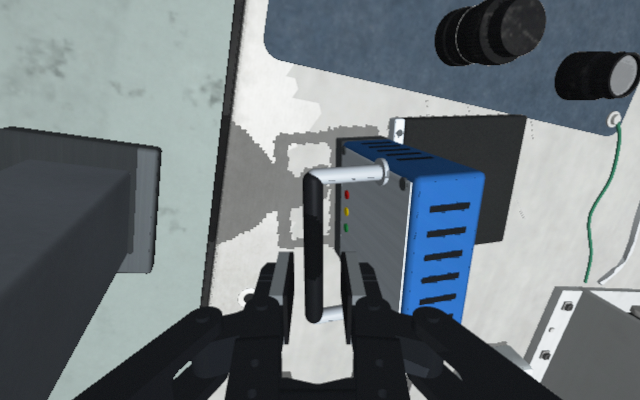

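View pics/side3z.png

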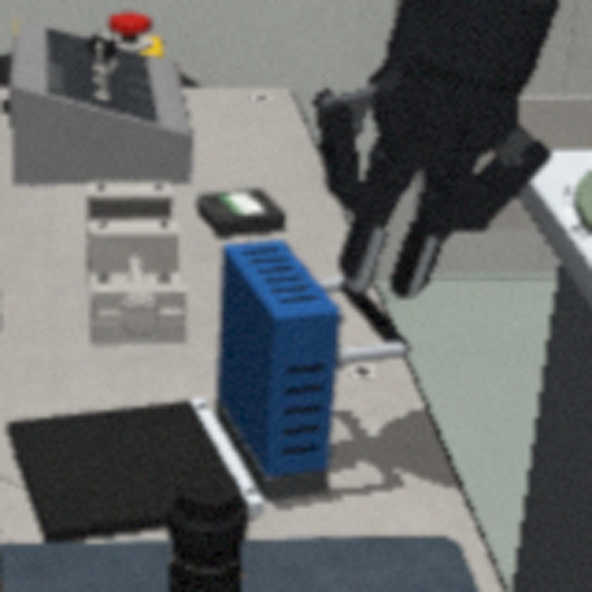

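```bash
python3 -c "
from h import *
s=bot.observe();p=np.array(s['position']);x=Ro.from_euler('xyz',s['tool_rot']).as_matrix()
f=lambda X:(np.array(proj('side',X))-[270,120])*3.7
print('tcp',f(p),'tip',f(p+.017*x[:,0]),'far pad',f(p+.017*x[:,0]+.011*x[:,1]),'bar',f(np.array([.356,.3,.08])),f(np.array([.3478,.3396,.08])))"
```

```text
tcp [372.3322 300.0596] tip [362.417  327.9564] far pad [344.4666 325.3009] bar [371.4357 309.086 ] [401.0336 343.2059]
```

```bash
python3 -c "
from h import *
c=bot.get_calibration('side');C=-c['R'].T@c['t']
def r(u,v,y):
    d=c['R'].T@np.array([(u-c['cx'])/c['fx'],(v-c['cy'])/c['fy'],1]);return C+d*(y-C[1])/d[1]
for u,v in ((362,225),(405,222)): print('im1 tips',r(250+u/3.1,100+v/3.1,.31))
for u,v in ((362,288),(408,295)): print('im3 tips',r(270+u/3.7,120+v/3.7,.31))
for u,v in ((378,318),): print('bar',r(270+u/3.7,120+v/3.7,.30))
"
```

```text
im1 tips [0.3705 0.31   0.1513]
im1 tips [0.3438 0.31   0.1531]
im3 tips [0.3643 0.31   0.0977]
im3 tips [0.3392 0.31   0.0932]
bar [0.352  0.3    0.0745]
```

```bash
python3 -c "
from h import *
s=bot.observe();p=np.array(s['position']);R=Ro.from_euler('xyz',s['tool_rot']).as_matrix()
for a in (-.01,0,.017):
  for b in (-.011,.011):
    for zz in (-.011,.011): print(a,b,zz,np.array(proj('wrist',p+R@[a,b,zz])))
print(np.array(proj('wrist',np.array([.356,.3,.08]))),np.array(proj('wrist',np.array([.348,.3396,.08]))))
c=bot.get_calibration('wrist');print(R.T@(-c['R'].T@c['t']-p))
"
```

```text
-0.01 -0.011 -0.011 [293.3371 248.192 ]
-0.01 -0.011 0.011 [294.2861 288.8565]
-0.01 0.011 -0.011 [340.7275 248.2925]
-0.01 0.011 0.011 [339.6071 288.9547]
0 -0.011 -0.011 [294.6933 238.7461]
0 -0.011 0.011 [295.5348 277.5979]
0 0.011 -0.011 [339.4059 238.8405]
0 0.011 0.011 [338.4008 277.6902]
0.017 -0.011 -0.011 [296.6779 224.9231]
0.017 -0.011 0.011 [297.3735 261.0216]
0.017 0.011 -0.011 [337.4719 225.0086]
0.017 0.011 0.011 [336.6247 261.1054]
[313.793  254.3527] [313.7356 179.2259]
[-0.1516 -0.     -0.0844]
```

```bash
python3 -m creep '[{"wx":0,"wy":0,"wz":-6,"tx":0,"ty":0,"tz":0,"claw":0.74},{"wx":0,"wy":0,"wz":-6,"tx":0.007,"ty":-0.001,"tz":0,"claw":0.74},{"wx":0,"wy":0,"wz":-6,"tx":0.014,"ty":-0.002,"tz":0,"claw":0.74},{"wx":0,"wy":0,"wz":-6,"tx":0.02,"ty":-0.003,"tz":0,"claw":0.74},{"wx":0,"wy":0,"wz":-6,"tx":0.02,"ty":-0.003,"tz":0,"claw":0.74}]' 20; python3 -c "
from h import *
want([.3593,.3007,.0583])
print(bot.observe()['qpos'])
cv2.imwrite('pics/wrist4.png',bot.grab_frame('wrist'))
a=bot.grab_frame('side')[120:280,270:430]
cv2.imwrite('pics/side4z.png',cv2.resize(a,None,fx=3.7,fy=3.7,interpolation=cv2.INTER_CUBIC))"
```

```text
clock: 2.9
position: [0.3578, 0.3007, 0.0651]
tool_rot: [1.572, 1.414, 0.202]
force: [-0.7, 0.4, -0.8]
grip_width: 0.0219
clock 2.9 p [0.3578 0.3007 0.0651] F [-0.7385  0.3572 -0.8134] w 0.021903934751891885
tool cols
 [[ 0.1533  0.9679  0.1994]
 [ 0.0314  0.1969 -0.9799]
 [-0.9877  0.1565 -0.0002]]
1 rotvec deg [-0.1996  0.0041 -9.0025]
-1 rotvec deg [179.246  -14.1108  -0.0064]
shift tool [0.0069 0.0004 0.0003]
[-1.0623  0.5148  0.2089  2.2503 -0.0123  0.2637 -0.6738]
```

View pics/wrist4.png

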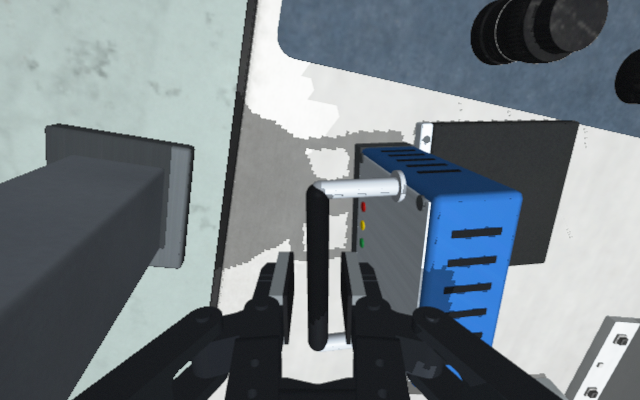

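View pics/side4z.png

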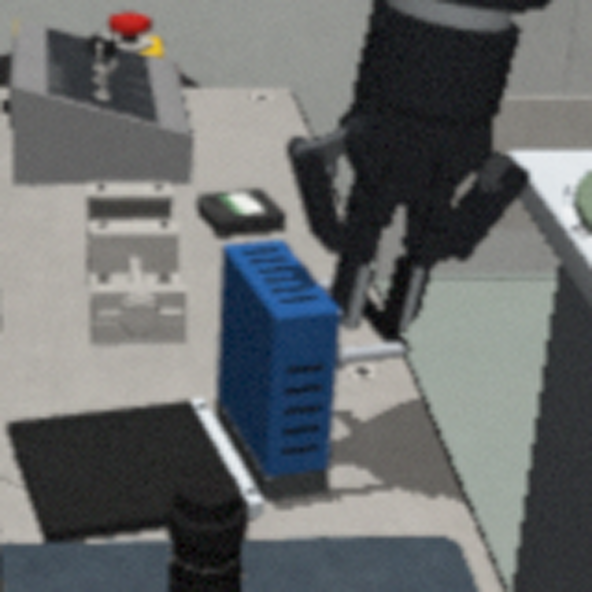

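```bash
python3 -m creep '[{"wx":0,"wy":0,"wz":0,"tx":0.004,"ty":0,"tz":0,"claw":0.75},{"wx":0,"wy":0,"wz":0,"tx":0.008,"ty":0,"tz":0,"claw":0.78},{"wx":0,"wy":0,"wz":0,"tx":0.008,"ty":0,"tz":0,"claw":0.80},{"wx":0,"wy":0,"wz":0,"tx":0.008,"ty":0,"tz":0,"claw":0.80}]' 20; python3 -c "
from h import *
want([.3593,.3007,.0583])
print(bot.observe()['qpos'])
cv2.imwrite('pics/wrist5.png',bot.grab_frame('wrist'))
a=bot.grab_frame('side')[120:280,270:430]
cv2.imwrite('pics/side5z.png',cv2.resize(a,None,fx=3.7,fy=3.7,interpolation=cv2.INTER_CUBIC))"
```

```text
clock: 3.4
position: [0.359, 0.3011, 0.0575]
tool_rot: [1.572, 1.414, 0.203]
force: [0.4, 0.1, 0.5]
grip_width: 0.0168
clock 3.4 p [0.359  0.3011 0.0575] F [0.3828 0.12   0.5061] w 0.016754855813163265
tool cols
 [[ 0.1532  0.9678  0.1997]
 [ 0.0315  0.1972 -0.9799]
 [-0.9877  0.1564 -0.0002]]
1 rotvec deg [-0.1815  0.     -8.9998]
-1 rotvec deg [179.2644 -14.1082  -0.    ]
shift tool [-0.0007  0.0003  0.0005]
[-1.0552  0.5327  0.2025  2.2503 -0.0138  0.2454 -0.6722]
```

View pics/wrist5.png

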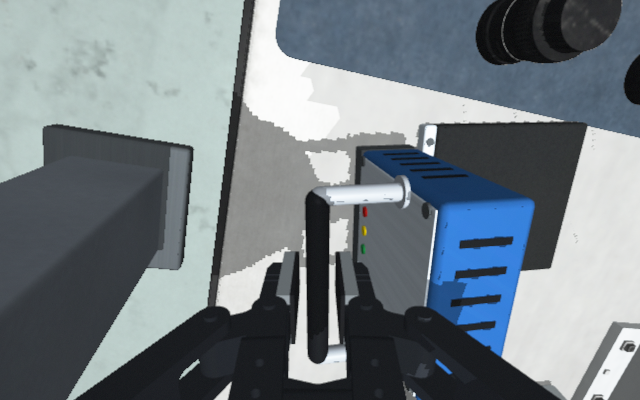

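View pics/side5z.png

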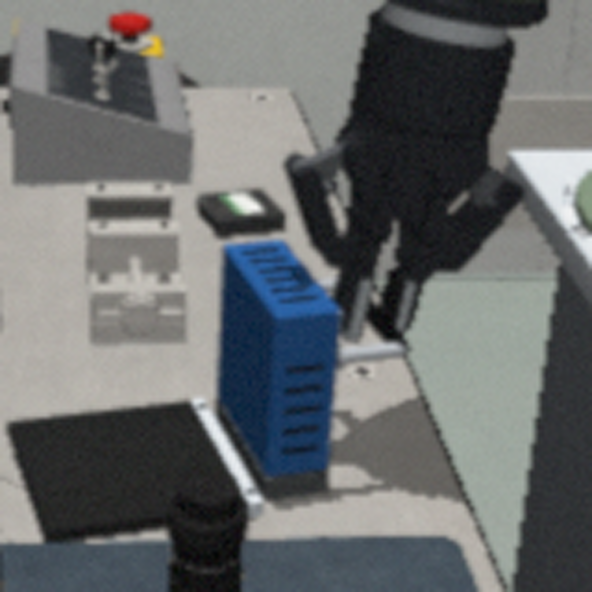

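```bash
cat > plan.py <<'E'
from h import *
import sys
# usage: plan.py lead th1 th2 ... ; lead m (+ pushes, - holds back)
B0=np.array([.356,.300,.080]); Z=np.array([0,0,1.])
def bar(th,g=.005):
    t=np.radians(th);c,s=np.cos(t),np.sin(t)
    if th<np.degrees(np.arctan(g/.01)): return -.073*c+.080*s, .073*s+.080*c
    a=.08-np.hypot(.01,g); return g-.073*c+a*s, .01+.073*s+a*c
def plan(lead,ths,k=.2,a=.022,g=.005):
    s=bot.observe();R=Ro.from_euler("xyz",s["tool_rot"]).as_matrix();p=np.array(s["position"])
    for th in ths:
        f=np.radians(9-k*th);x=np.sin(f)*D-np.cos(f)*Z;y=np.cos(f)*D+np.sin(f)*Z;W=np.column_stack([x,y,np.cross(x,y)])
        bu,bz=bar(th,g);b=B0+(bu+.073)*D+(bz-.08)*Z
        T=b+a*x+lead*D
        print(th,"rot",np.degrees(Ro.from_matrix(R.T@W).as_rotvec()).round(1),"sh",(R.T@(T-p)).round(4))
if __name__=="__main__": plan(float(sys.argv[1]),[float(v) for v in sys.argv[2:]])
E
python3 plan.py .004 0 2 4 6 8 10 12
```

```text
0.0 rot [-0.2 -0.  -0. ] sh [0.0001 0.0042 0.0006]
2.0 rot [-0.2 -0.  -0.4] sh [-0.0019  0.0072  0.0006]
4.0 rot [-0.2 -0.  -0.8] sh [-0.0039  0.0103  0.0006]
6.0 rot [-0.2 -0.  -1.2] sh [-0.0057  0.0135  0.0006]
8.0 rot [-0.2 -0.  -1.6] sh [-0.0073  0.0168  0.0005]
10.0 rot [-0.2 -0.  -2. ] sh [-0.0089  0.02    0.0005]
12.0 rot [-0.2 -0.  -2.4] sh [-0.0103  0.0234  0.0005]
```

```bash
python3 -m creep '[{"wx":0,"wy":0,"wz":0,"tx":0,"ty":0.004,"tz":0,"claw":0.80},{"wx":0,"wy":0,"wz":-0.4,"tx":-0.002,"ty":0.007,"tz":0,"claw":0.80},{"wx":0,"wy":0,"wz":-0.8,"tx":-0.004,"ty":0.01,"tz":0,"claw":0.80},{"wx":0,"wy":0,"wz":-1.2,"tx":-0.006,"ty":0.0135,"tz":0,"claw":0.80},{"wx":0,"wy":0,"wz":-1.6,"tx":-0.007,"ty":0.017,"tz":0,"claw":0.80},{"wx":0,"wy":0,"wz":-2,"tx":-0.009,"ty":0.02,"tz":0,"claw":0.80},{"wx":0,"wy":0,"wz":-2.4,"tx":-0.01,"ty":0.023,"tz":0,"claw":0.80}]' 20; python3 -c "
from h import *
want([.3593,.3007,.0583])
a=bot.grab_frame('side')[120:280,270:430]
cv2.imwrite('pics/side6z.png',cv2.resize(a,None,fx=3.7,fy=3.7,interpolation=cv2.INTER_CUBIC))"; python3 plan.py .004 8 12 16 20
```

```text
clock: 4.2
position: [0.3801, 0.3055, 0.0714]
tool_rot: [1.577, 1.456, 0.207]
force: [-1.5, 0.3, 0.7]
grip_width: 0.0171
clock 4.2 p [0.3801 0.3055 0.0714] F [-1.5012  0.2863  0.7237] w 0.01709239815606331
tool cols
 [[ 0.1123  0.9735  0.1994]
 [ 0.0235  0.198  -0.9799]
 [-0.9934  0.1147 -0.0007]]
1 rotvec deg [-0.2018 -0.0278 -6.5874]
-1 rotvec deg [179.5013 -10.3301   0.0436]
shift tool [ 0.0106 -0.0227  0.0005]
8.0 rot [-0.2 -0.   0.8] sh [ 0.0032 -0.0071  0.0005]
12.0 rot [-0.2 -0.  -0. ] sh [-0.     -0.0006  0.0005]
16.0 rot [-0.2 -0.  -0.8] sh [-0.0028  0.0061  0.0005]
20.0 rot [-0.2 -0.  -1.6] sh [-0.0052  0.013   0.0005]
```

View pics/side6z.png

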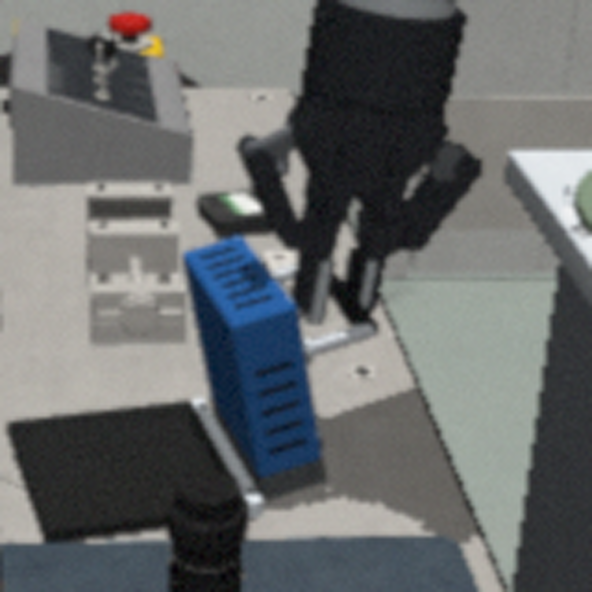

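```bash
python3 -m creep '[{"wx":0,"wy":0,"wz":0,"tx":0,"ty":0,"tz":0,"claw":0.82},{"wx":0,"wy":0,"wz":-0.3,"tx":-0.001,"ty":0.001,"tz":0,"claw":0.83},{"wx":0,"wy":0,"wz":-0.6,"tx":-0.002,"ty":0.003,"tz":0,"claw":0.84},{"wx":0,"wy":0,"wz":-0.8,"tx":-0.003,"ty":0.0055,"tz":0,"claw":0.84},{"wx":0,"wy":0,"wz":-1.2,"tx":-0.004,"ty":0.008,"tz":0,"claw":0.84}]' 20; python3 -c "
from h import *
want([.3593,.3007,.0583])
a=bot.grab_frame('side')[120:280,270:430]
cv2.imwrite('pics/side7z.png',cv2.resize(a,None,fx=3.7,fy=3.7,interpolation=cv2.INTER_CUBIC))"; python3 plan.py .0015 20 22 24 26 28 30
```

```text
clock: 4.75
position: [0.3882, 0.3072, 0.0766]
tool_rot: [1.581, 1.477, 0.211]
force: [-0.2, -0.4, -0.4]
grip_width: 0.0135
clock 4.75 p [0.3882 0.3072 0.0766] F [-0.1607 -0.3935 -0.3609] w 0.01351399807251421
tool cols
 [[ 0.0917  0.9756  0.1993]
 [ 0.0196  0.1983 -0.9799]
 [-0.9956  0.0938 -0.001 ]]
1 rotvec deg [-0.2074 -0.045  -5.3828]
-1 rotvec deg [179.5944  -8.4425   0.0705]
shift tool [ 0.0155 -0.0312  0.0007]
20.0 rot [-0.2 -0.  -0.4] sh [-0.0012  0.0016  0.0005]
22.0 rot [-0.2 -0.  -0.8] sh [-0.0022  0.0051  0.0005]
24.0 rot [-0.2 -0.1 -1.2] sh [-0.0032  0.0086  0.0005]
26.0 rot [-0.2 -0.1 -1.6] sh [-0.004   0.0121  0.0005]
28.0 rot [-0.2 -0.1 -2. ] sh [-0.0048  0.0155  0.0005]
30.0 rot [-0.2 -0.1 -2.4] sh [-0.0055  0.0188  0.0005]
```

View pics/side7z.png

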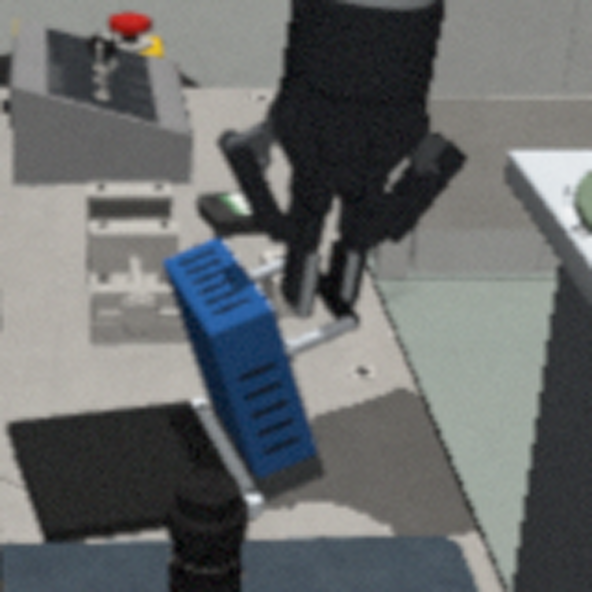

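```bash
python3 -m creep '[{"wx":0,"wy":0,"wz":-0.6,"tx":-0.002,"ty":0.003,"tz":0,"claw":0.84},{"wx":0,"wy":0,"wz":-1,"tx":-0.003,"ty":0.006,"tz":0,"claw":0.84},{"wx":0,"wy":0,"wz":-1.4,"tx":-0.0035,"ty":0.009,"tz":0,"claw":0.84},{"wx":0,"wy":0,"wz":-1.8,"tx":-0.004,"ty":0.012,"tz":0,"claw":0.84},{"wx":0,"wy":0,"wz":-2.1,"tx":-0.005,"ty":0.015,"tz":0,"claw":0.84},{"wx":0,"wy":0,"wz":-2.4,"tx":-0.0055,"ty":0.018,"tz":0,"claw":0.84}]' 20; python3 -c "
from h import *
want([.3593,.3007,.0583])
a=bot.grab_frame('side')[120:280,270:430]
cv2.imwrite('pics/side8z.png',cv2.resize(a,None,fx=3.7,fy=3.7,interpolation=cv2.INTER_CUBIC))"; python3 plan.py -.0015 30 33 36 39 42 45 48
```

```text
clock: 5.4
position: [0.4062, 0.3108, 0.0841]
tool_rot: [1.595, 1.519, 0.224]
force: [0.2, -0.0, 0.2]
grip_width: 0.0136
clock 5.4 p [0.4062 0.3108 0.0841] F [ 0.1647 -0.0337  0.2011] w 0.013594420398448548
tool cols
 [[ 0.0505  0.9787  0.1988]
 [ 0.0115  0.1984 -0.98  ]
 [-0.9987  0.0518 -0.0012]]
1 rotvec deg [-0.2373 -0.0643 -2.9686]
-1 rotvec deg [179.7024  -4.6564   0.1009]
shift tool [ 0.0233 -0.0493  0.0006]
30.0 rot [-0.3 -0.1  0. ] sh [-0.     -0.0031  0.0005]
33.0 rot [-0.3 -0.1 -0.6] sh [-0.0011  0.0018  0.0005]
36.0 rot [-0.3 -0.1 -1.2] sh [-0.002   0.0067  0.0004]
39.0 rot [-0.3 -0.1 -1.8] sh [-0.0025  0.0117  0.0004]
42.0 rot [-0.3 -0.1 -2.4] sh [-0.0028  0.0167  0.0004]
45.0 rot [-0.3 -0.1 -3. ] sh [-0.0029  0.0218  0.0004]
48.0 rot [-0.3 -0.1 -3.6] sh [-0.0026  0.0268  0.0003]
```

View pics/side8z.png

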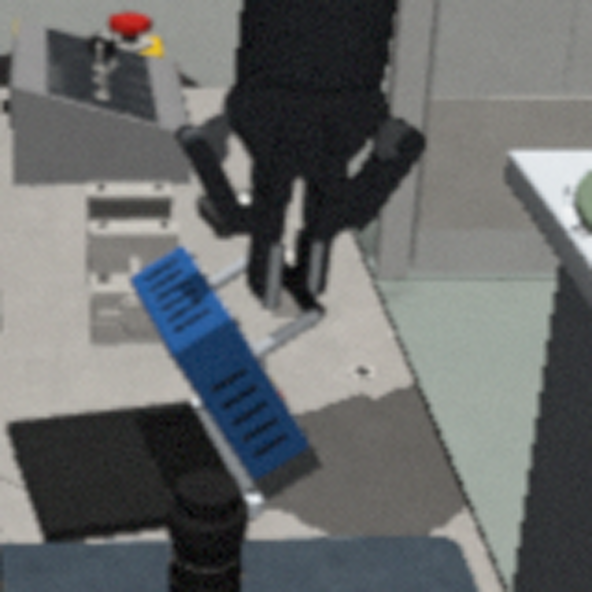

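```bash
python3 -m creep '[{"wx":0,"wy":0,"wz":-0.4,"tx":-0.001,"ty":0.003,"tz":0,"claw":0.84},{"wx":0,"wy":0,"wz":-1,"tx":-0.0015,"ty":0.006,"tz":0,"claw":0.84},{"wx":0,"wy":0,"wz":-1.4,"tx":-0.002,"ty":0.009,"tz":0,"claw":0.84},{"wx":0,"wy":0,"wz":-1.8,"tx":-0.0025,"ty":0.012,"tz":0,"claw":0.84},{"wx":0,"wy":0,"wz":-2.2,"tx":-0.003,"ty":0.015,"tz":0,"claw":0.84},{"wx":0,"wy":0,"wz":-2.6,"tx":-0.003,"ty":0.018,"tz":0,"claw":0.84}]' 20; python3 -c "
from h import *
want([.3593,.3007,.0583])
cv2.imwrite('pics/wrist9.png',bot.grab_frame('wrist'))
a=bot.grab_frame('side')[120:280,270:430]
cv2.imwrite('pics/side9z.png',cv2.resize(a,None,fx=3.7,fy=3.7,interpolation=cv2.INTER_CUBIC))"; python3 plan.py -.0015 45 48 51 54 57 60 65
```

```text
clock: 6.05
position: [0.4245, 0.3146, 0.0883]
tool_rot: [1.797, 1.565, 0.426]
force: [-0.2, -0.4, 0.2]
grip_width: 0.0136
clock 6.05 p [0.4245 0.3146 0.0883] F [-0.1584 -0.3824  0.1734] w 0.013579754698959286
tool cols
 [[ 0.0057  0.9801  0.1986]
 [ 0.0026  0.1986 -0.9801]
 [-1.      0.0061 -0.0014]]
1 rotvec deg [-0.2461 -0.0802 -0.3514]
-1 rotvec deg [179.753   -0.5512   0.1258]
shift tool [ 0.0295 -0.0668  0.0007]
45.0 rot [-0.3 -0.1 -0.4] sh [-0.0001  0.0032  0.0003]
48.0 rot [-0.3 -0.1 -1. ] sh [-0.      0.0082  0.0002]
51.0 rot [-0.3 -0.1 -1.6] sh [0.0002 0.0132 0.0002]
54.0 rot [-0.3 -0.1 -2.2] sh [0.0008 0.0182 0.0002]
57.0 rot [-0.3 -0.1 -2.8] sh [0.0016 0.0232 0.0002]
60.0 rot [-0.3 -0.1 -3.4] sh [0.0027 0.0281 0.0002]
65.0 rot [-0.3 -0.1 -4.4] sh [0.0051 0.0361 0.0001]
```

View pics/side9z.png

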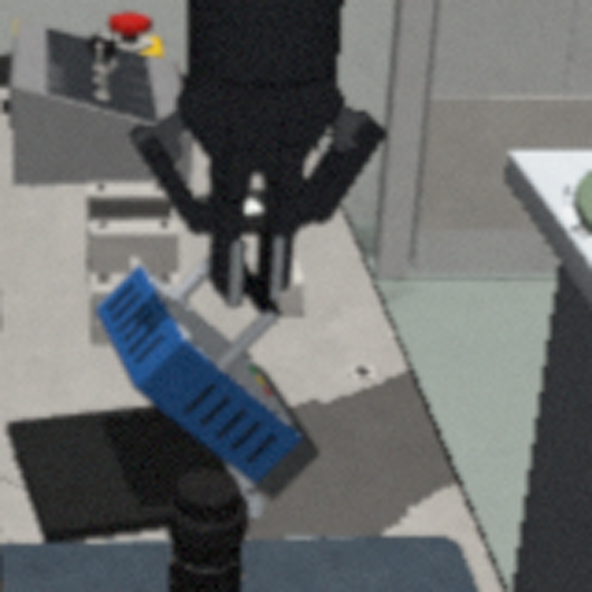

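View pics/wrist9.png

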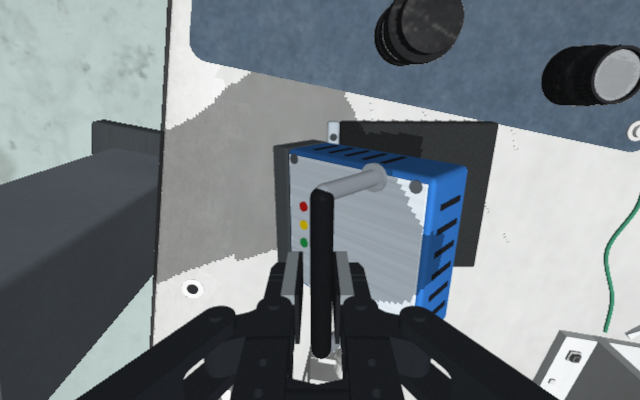

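```bash
python3 -m creep '[{"wx":0,"wy":0,"wz":-0.4,"tx":0,"ty":0.003,"tz":0,"claw":0.84},{"wx":0,"wy":0,"wz":-1,"tx":0,"ty":0.006,"tz":0,"claw":0.84},{"wx":0,"wy":0,"wz":-1.4,"tx":0.0005,"ty":0.009,"tz":0,"claw":0.84},{"wx":0,"wy":0,"wz":-1.8,"tx":0.001,"ty":0.012,"tz":0,"claw":0.84},{"wx":0,"wy":0,"wz":-2.2,"tx":0.0015,"ty":0.015,"tz":0,"claw":0.84},{"wx":0,"wy":0,"wz":-2.6,"tx":0.002,"ty":0.018,"tz":0,"claw":0.84}]' 20; python3 -c "
from h import *
want([.3593,.3007,.0583])
a=bot.grab_frame('side')[120:280,270:430]
cv2.imwrite('pics/side10z.png',cv2.resize(a,None,fx=3.7,fy=3.7,interpolation=cv2.INTER_CUBIC))"; python3 plan.py -.0015 55 60 65 70 75 80
```

```text
clock: 6.75
position: [0.4427, 0.3182, 0.0862]
tool_rot: [-1.609, 1.531, -2.98]
force: [0.5, 1.0, 0.7]
grip_width: 0.0135
clock 6.75 p [0.4427 0.3182 0.0862] F [0.4576 1.0146 0.7303] w 0.013531192933769202
tool cols
 [[-0.0388  0.9794  0.1981]
 [-0.0063  0.198  -0.9802]
 [-0.9992 -0.0393 -0.0015]]
1 rotvec deg [-0.2728 -0.0915  2.2504]
-1 rotvec deg [179.6925   3.5293   0.1435]
shift tool [ 0.0313 -0.0841  0.0006]
55.0 rot [-0.3 -0.1  0.3] sh [-0.0011  0.0011  0.0001]
60.0 rot [-0.3 -0.1 -0.7] sh [0.0002 0.0093 0.0001]
65.0 rot [-0.3 -0.1 -1.7] sh [0.0022 0.0174 0.    ]
70.0 rot [-0.3 -0.1 -2.7] sh [0.005  0.0254 0.    ]
75.0 rot [-0.3 -0.1 -3.7] sh [ 0.0085  0.033  -0.    ]
80.0 rot [-0.3 -0.1 -4.7] sh [ 0.0126  0.0403 -0.0001]
```

View pics/side10z.png

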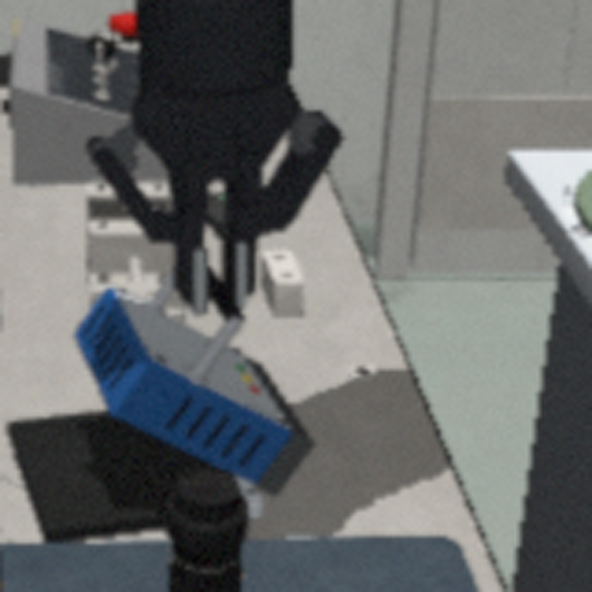

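```bash
python3 -m creep '[{"wx":0,"wy":0,"wz":-0.2,"tx":0.001,"ty":0.003,"tz":0,"claw":0.84},{"wx":0,"wy":0,"wz":-0.6,"tx":0.002,"ty":0.006,"tz":0,"claw":0.84},{"wx":0,"wy":0,"wz":-1,"tx":0.003,"ty":0.009,"tz":0,"claw":0.84},{"wx":0,"wy":0,"wz":-1.3,"tx":0.004,"ty":0.012,"tz":0,"claw":0.84},{"wx":0,"wy":0,"wz":-1.6,"tx":0.005,"ty":0.015,"tz":0,"claw":0.84},{"wx":0,"wy":0,"wz":-1.9,"tx":0.006,"ty":0.018,"tz":0,"claw":0.84}]' 20; python3 -c "
from h import *
want([.3593,.3007,.0583])
cv2.imwrite('pics/wrist11.png',bot.grab_frame('wrist'))
a=bot.grab_frame('side')[120:280,270:430]
cv2.imwrite('pics/side11z.png',cv2.resize(a,None,fx=3.7,fy=3.7,interpolation=cv2.INTER_CUBIC))"; python3 plan.py -.0015 65 70 75 80 85 90
```

```text
clock: 7.4
position: [0.4609, 0.3217, 0.0794]
tool_rot: [-1.591, 1.498, -2.962]
force: [1.4, 0.7, 0.9]
grip_width: 0.0134
clock 7.4 p [0.4609 0.3217 0.0794] F [1.4093 0.6625 0.9209] w 0.01341582942419921
tool cols
 [[-0.0718  0.9776  0.1978]
 [-0.013   0.1973 -0.9802]
 [-0.9973 -0.0729 -0.0015]]
1 rotvec deg [-0.2905 -0.0941  4.1813]
-1 rotvec deg [179.5899   6.5559   0.1476]
shift tool [ 0.0286 -0.1019  0.0006]
65.0 rot [-0.3 -0.1  0.2] sh [-0.004  -0.0011 -0.0001]
70.0 rot [-0.3 -0.1 -0.8] sh [-0.0015  0.0069 -0.0001]
75.0 rot [-0.3 -0.1 -1.8] sh [ 0.0018  0.0146 -0.0002]
80.0 rot [-0.3 -0.1 -2.8] sh [ 0.0057  0.0221 -0.0002]
85.0 rot [-0.3 -0.1 -3.8] sh [ 0.0102  0.0292 -0.0002]
90.0 rot [-0.3 -0.1 -4.8] sh [ 0.0154  0.0358 -0.0002]
```

View pics/side11z.png

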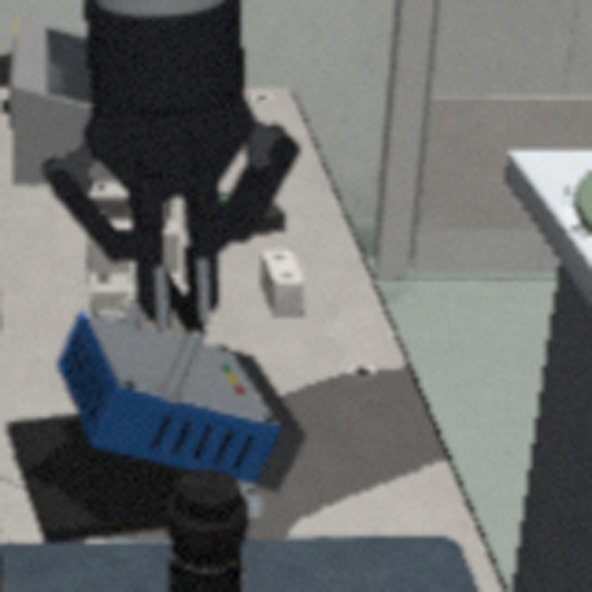

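View pics/wrist11.png

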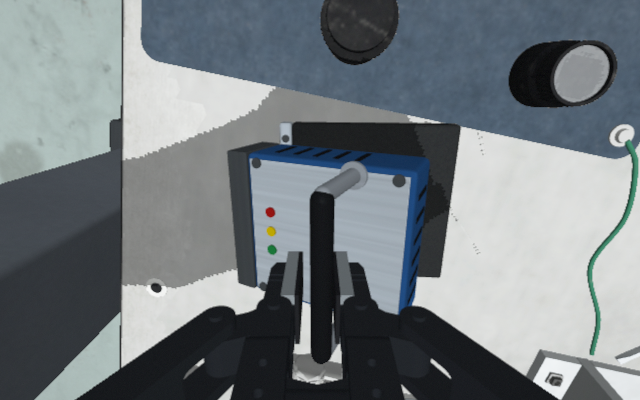

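```bash
python3 -m creep '[{"wx":0,"wy":0,"wz":-0.4,"tx":0.001,"ty":0.003,"tz":0,"claw":0.84},{"wx":0,"wy":0,"wz":-0.8,"tx":0.002,"ty":0.006,"tz":0,"claw":0.84},{"wx":0,"wy":0,"wz":-1.2,"tx":0.003,"ty":0.009,"tz":0,"claw":0.84},{"wx":0,"wy":0,"wz":-1.6,"tx":0.004,"ty":0.012,"tz":0,"claw":0.84},{"wx":0,"wy":0,"wz":-1.8,"tx":0.005,"ty":0.014,"tz":0,"claw":0.84},{"wx":0,"wy":0,"wz":-1.8,"tx":0.006,"ty":0.016,"tz":0,"claw":0.84}]' 20; python3 -c "
from h import *
want([.3593,.3007,.0583])
cv2.imwrite('pics/wrist12.png',bot.grab_frame('wrist'))
a=bot.grab_frame('side')[120:280,270:430]
cv2.imwrite('pics/side12z.png',cv2.resize(a,None,fx=3.7,fy=3.7,interpolation=cv2.INTER_CUBIC))"; python3 plan.py -.0015 75 80 85 90
```

```text
clock: 8.1
position: [0.4766, 0.3248, 0.0719]
tool_rot: [-1.585, 1.467, -2.957]
force: [1.1, 0.1, -0.1]
grip_width: 0.0138
clock 8.1 p [0.4766 0.3248 0.0719] F [ 1.0975  0.0965 -0.1256] w 0.01375124487009526
tool cols
 [[-0.1023  0.975   0.1973]
 [-0.0191  0.1964 -0.9803]
 [-0.9946 -0.1041 -0.0014]]
1 rotvec deg [-0.3137 -0.0994  5.9746]
-1 rotvec deg [179.4422   9.3642   0.1558]
shift tool [ 0.026  -0.1176  0.0005]
75.0 rot [-0.3 -0.1 -0. ] sh [-0.0043 -0.0017 -0.0002]
80.0 rot [-0.3 -0.1 -1. ] sh [-0.0007  0.0059 -0.0002]
85.0 rot [-0.3 -0.1 -2. ] sh [ 0.0037  0.0131 -0.0003]
90.0 rot [-0.3 -0.1 -3. ] sh [ 0.0087  0.0199 -0.0003]
```

View pics/side12z.png

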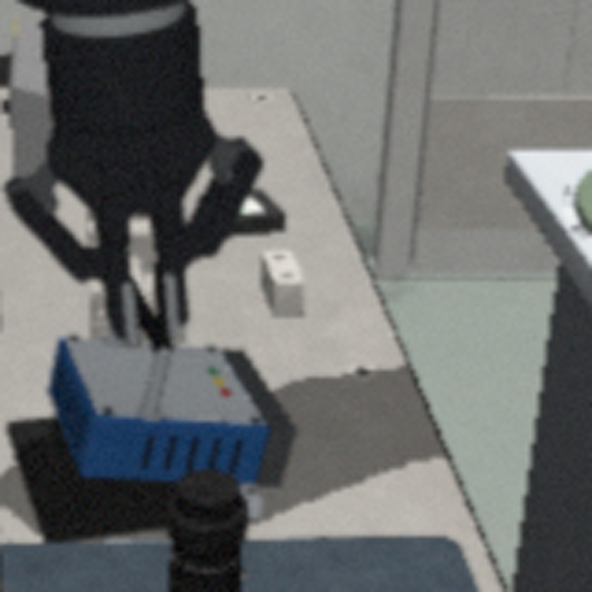

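View pics/wrist12.png

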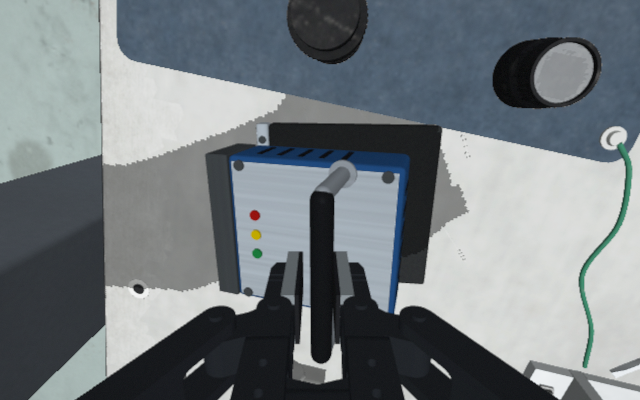

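```bash
python3 -m creep '[{"wx":0,"wy":0,"wz":0,"tx":0.003,"ty":0.0015,"tz":0,"claw":0.84},{"wx":0,"wy":0,"wz":0,"tx":0.006,"ty":0.003,"tz":0,"claw":0.84},{"wx":0,"wy":0,"wz":0,"tx":0.008,"ty":0.005,"tz":0,"claw":0.84},{"wx":0,"wy":0,"wz":0,"tx":0.01,"ty":0.007,"tz":0,"claw":0.84},{"wx":0,"wy":0,"wz":0,"tx":0.012,"ty":0.009,"tz":0,"claw":0.84},{"wx":0,"wy":0,"wz":0,"tx":0.013,"ty":0.011,"tz":0,"claw":0.84}]' 20; python3 -c "
from h import *
want([.3593,.3007,.0583])
cv2.imwrite('pics/wrist13.png',bot.grab_frame('wrist'))
a=bot.grab_frame('side')[120:280,270:430]
cv2.imwrite('pics/side13z.png',cv2.resize(a,None,fx=3.7,fy=3.7,interpolation=cv2.INTER_CUBIC))"
```

```text
clock: 8.8
position: [0.4859, 0.3267, 0.0576]
tool_rot: [-1.583, 1.466, -2.955]
force: [0.6, 0.3, -0.3]
grip_width: 0.0139
clock 8.8 p [0.4859 0.3267 0.0576] F [ 0.6294  0.329  -0.2992] w 0.013916911101607204
tool cols
 [[-0.1023  0.975   0.1974]
 [-0.0193  0.1964 -0.9803]
 [-0.9946 -0.1041 -0.0013]]
1 rotvec deg [-0.312  -0.0907  5.9764]
-1 rotvec deg [179.4438   9.3672   0.1421]
shift tool [ 0.0127 -0.1287  0.0005]
```

View pics/side13z.png

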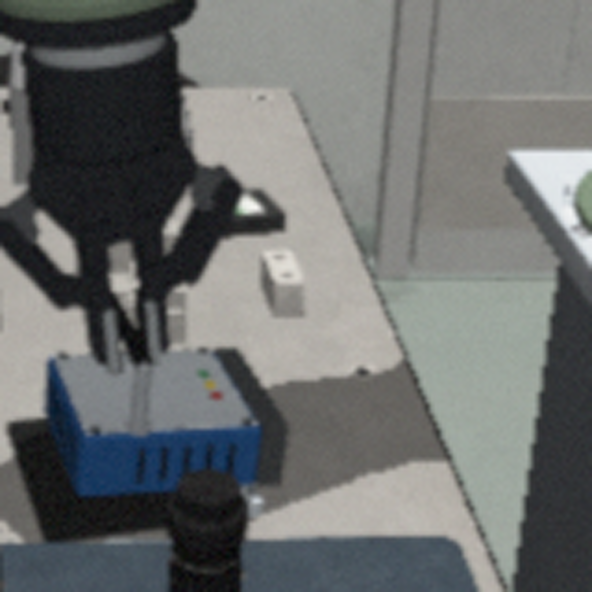

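View pics/wrist13.png

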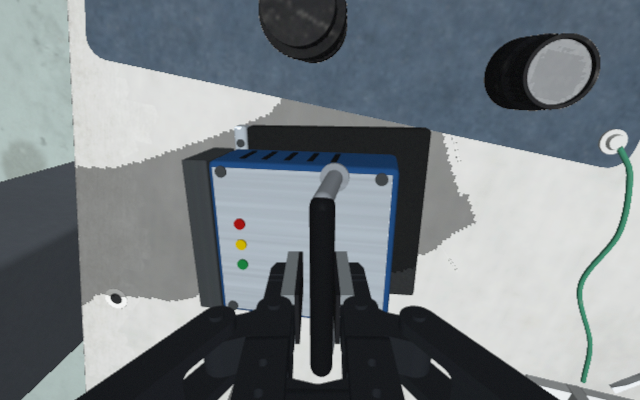

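```bash
python3 -m creep '[{"wx":0,"wy":0,"wz":0,"tx":0.001,"ty":0.001,"tz":0,"claw":0.84},{"wx":0,"wy":0,"wz":0,"tx":0.001,"ty":0.002,"tz":0,"claw":0.84},{"wx":0,"wy":0,"wz":0,"tx":0.001,"ty":0.003,"tz":0,"claw":0.84},{"wx":0,"wy":0,"wz":0,"tx":0.001,"ty":0.004,"tz":0,"claw":0.84},{"wx":0,"wy":0,"wz":0,"tx":0.001,"ty":0.004,"tz":0,"claw":0.84}]' 20; python3 -c "
from h import *
want([.3593,.3007,.0583])
cv2.imwrite('pics/wrist14.png',bot.grab_frame('wrist'))
a=bot.grab_frame('side')[180:280,260:360]
cv2.imwrite('pics/side14z.png',cv2.resize(a,None,fx=6,fy=6,interpolation=cv2.INTER_CUBIC))"
```

```text
clock: 9.4
position: [0.4898, 0.3273, 0.0561]
tool_rot: [-1.582, 1.466, -2.954]
force: [1.0, 0.4, 0.8]
grip_width: 0.0139
clock 9.4 p [0.4898 0.3273 0.0561] F [0.9629 0.4083 0.8018] w 0.013885660819052806
tool cols
 [[-0.1025  0.975   0.1972]
 [-0.0194  0.1963 -0.9804]
 [-0.9945 -0.1043 -0.0012]]
1 rotvec deg [-0.3205 -0.0843  5.9878]
-1 rotvec deg [179.4343   9.3846   0.1321]
shift tool [ 0.0117 -0.1327  0.0004]
```

View pics/side14z.png

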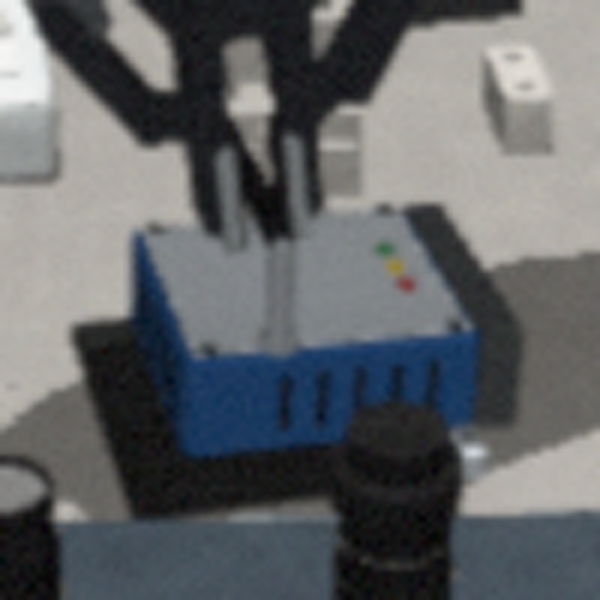

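View pics/wrist14.png

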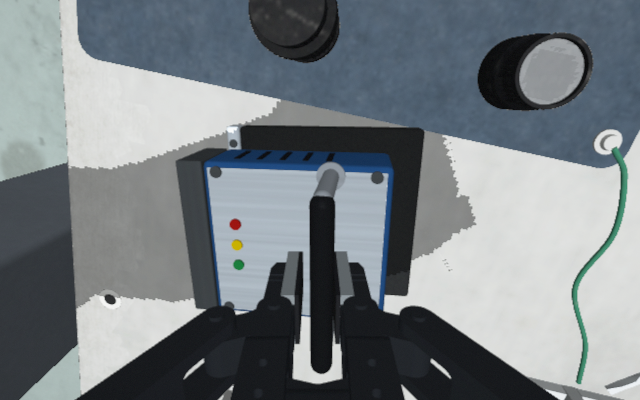

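```bash
python3 -m creep '[{"wx":0,"wy":0,"wz":0,"tx":0,"ty":0.001,"tz":0,"claw":0.83},{"wx":0,"wy":0,"wz":0,"tx":0,"ty":0.002,"tz":0,"claw":0.82},{"wx":0,"wy":0,"wz":0,"tx":0,"ty":0.003,"tz":0,"claw":0.80},{"wx":0,"wy":0,"wz":0,"tx":0,"ty":0.003,"tz":0,"claw":0.78},{"wx":0,"wy":0,"wz":0,"tx":0,"ty":0.003,"tz":0,"claw":0.78}]' 20; python3 -c "
from h import *
want([.3593,.3007,.0583])
cv2.imwrite('pics/wrist15.png',bot.grab_frame('wrist'))
a=bot.grab_frame('side')[180:280,260:360]
cv2.imwrite('pics/side15z.png',cv2.resize(a,None,fx=6,fy=6,interpolation=cv2.INTER_CUBIC))"
```

```text
clock: 10.0
position: [0.4926, 0.3279, 0.0558]
tool_rot: [-1.582, 1.466, -2.954]
force: [0.3, 0.4, 0.4]
grip_width: 0.0191
clock 10.0 p [0.4926 0.3279 0.0558] F [0.2895 0.4268 0.4057] w 0.01907005762800936
tool cols
 [[-0.1025  0.975   0.1973]
 [-0.0195  0.1963 -0.9803]
 [-0.9945 -0.1044 -0.0012]]
1 rotvec deg [-0.3175 -0.0833  5.9895]
-1 rotvec deg [179.4372   9.3875   0.1306]
shift tool [ 0.0118 -0.1356  0.0004]
```

View pics/side15z.png

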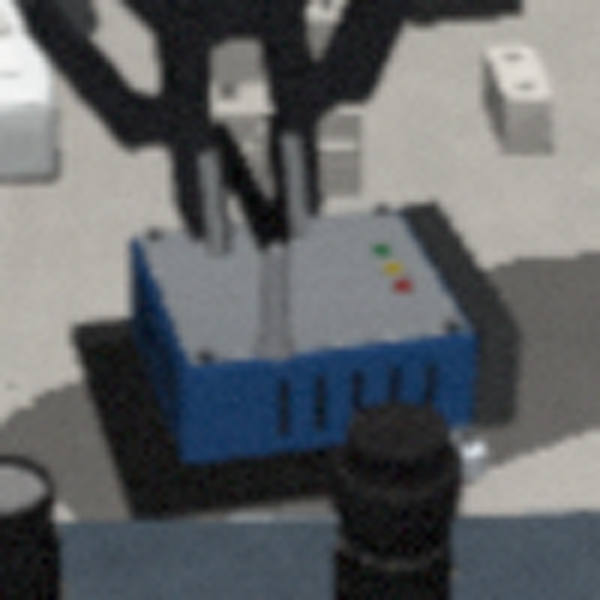

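View pics/wrist15.png

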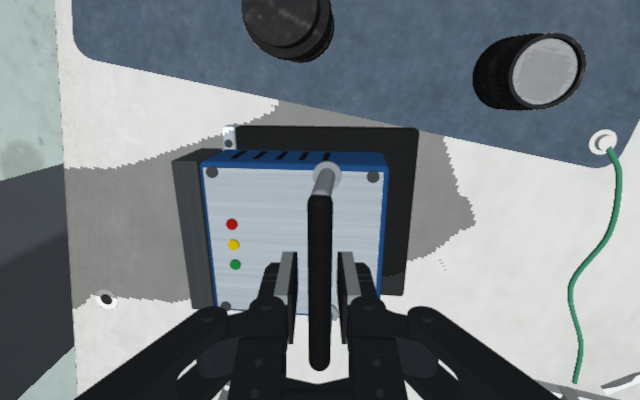

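```bash
python3 -m creep '[{"wx":0,"wy":0,"wz":0,"tx":0,"ty":0,"tz":0,"claw":0.74},{"wx":0,"wy":0,"wz":0,"tx":-0.01,"ty":-0.001,"tz":0,"claw":0.74},{"wx":0,"wy":0,"wz":0,"tx":-0.03,"ty":-0.003,"tz":0,"claw":0.74},{"wx":0,"wy":0,"wz":0,"tx":-0.06,"ty":-0.006,"tz":0,"claw":0.74},{"wx":0,"wy":0,"wz":0,"tx":-0.1,"ty":-0.01,"tz":0,"claw":0.74},{"wx":0,"wy":0,"wz":0,"tx":-0.14,"ty":-0.014,"tz":0,"claw":0.74},{"wx":0,"wy":0,"wz":0,"tx":-0.16,"ty":-0.06,"tz":0.04,"claw":0.74},{"wx":0,"wy":0,"wz":0,"tx":-0.16,"ty":-0.1,"tz":0.08,"claw":0.74}]' 20; python3 -c "
from h import *
for n in ('side','top','wrist'): cv2.imwrite(f'pics/{n}16.png',bot.grab_frame(n))
a=cv2.imread('pics/side16.png')[180:280,260:360]
cv2.imwrite('pics/side16z.png',cv2.resize(a,None,fx=6,fy=6,interpolation=cv2.INTER_CUBIC))
a=cv2.imread('pics/top16.png')[160:280,220:360]
cv2.imwrite('pics/top16z.png',cv2.resize(a,None,fx=5,fy=5,interpolation=cv2.INTER_CUBIC))"
```

```text
clock: 10.9
position: [0.4384, 0.2496, 0.2249]
tool_rot: [-1.598, 1.47, -2.969]
force: [1.1, -1.1, -0.1]
grip_width: 0.0225
```

View pics/side16z.png

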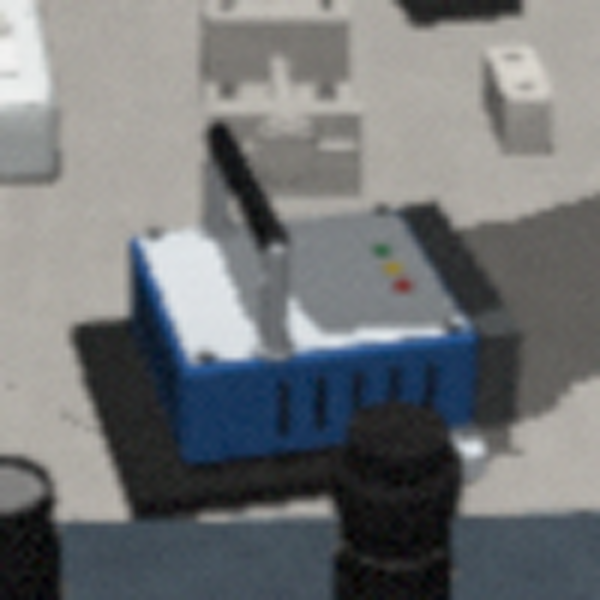

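View pics/top16z.png

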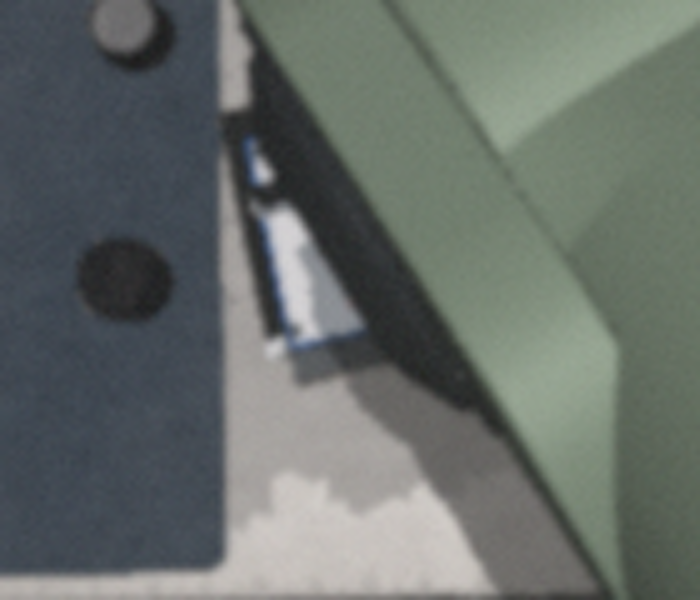

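View pics/wrist16.png

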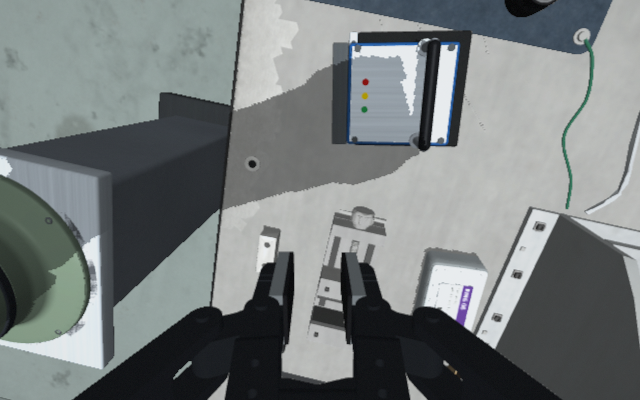

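```bash
python3 -c "
from h import *
def show(n,X): print(n,X,'u',round(float(X@D),4),'l',round(float(X@L),4))
show('edge',np.array([.4319,.3194,0]))
show('foot top L (top cam)',ray('top',220+297/5-.4,160+385/5-.4,.046))
show('body/foot L',ray('top',220+285/5-.4,160+348/5-.4,.046))
for n,(u,v) in dict(farL=(192,362),bodyfootL=(473,337),footL=(522,330),farR=(140,237),footR=(435,207)).items(): show('side '+n,ray('side',260+u/6-.4,180+v/6-.4,.046))
show('side bottom far L',ray('side',260+185/6-.4,180+462/6-.4,.010)); show('side bottom foot L',ray('side',260+515/6-.4,180+420/6-.4,.010))
for n,(u,v) in dict(footL=(333,43),footR=(332,143),farL=(466,42),farR=(454,145)).items(): show('wrist '+n,ray('wrist',u,v,.046))
for n,(u,v,z) in dict(loupe=(123,25,.04),lens=(125,275,.058)).items(): print(n,ray('top',220+u/5-.4,160+v/5-.4,z)[:2])
s=bot.observe();print(s['clock'],s['position'],s['qd'])
"
```

```text
edge [0.4319 0.3194 0.    ] u 0.4877 l 0.2252
foot top L (top cam) [0.4079 0.3567 0.046 ] u 0.4717 l 0.2666
body/foot L [0.424  0.3616 0.046 ] u 0.4885 l 0.2682
side farL [0.515  0.3781 0.046 ] u 0.581 l 0.2658
side bodyfootL [0.4266 0.366  0.046 ] u 0.4919 l 0.2719
side footL [0.4105 0.3622 0.046 ] u 0.4754 l 0.2715
side farR [0.5311 0.2978 0.046 ] u 0.5804 l 0.184
side footR [0.4296 0.2792 0.046 ] u 0.4773 l 0.1863
side bottom far L [0.5174 0.3791 0.01  ] u 0.5835 l 0.2663
side bottom foot L [0.4104 0.3586 0.01  ] u 0.4746 l 0.2679
wrist footL [0.4105 0.3606 0.046 ] u 0.4751 l 0.2699
wrist footR [0.4283 0.2738 0.046 ] u 0.4749 l 0.1812
wrist farL [0.5219 0.3827 0.046 ] u 0.5886 l 0.2689
wrist farR [0.5405 0.2965 0.046 ] u 0.5894 l 0.1807
loupe [0.5683 0.4317]
lens [0.4568 0.429 ]
11.05 [0.4377 0.2476 0.2244] [-0.0181  0.0577 -0.0247 -0.073  -0.009  -0.0044 -0.0108]
```

```bash
python3 -m creep '[{"wx":0,"wy":0,"wz":0,"tx":0,"ty":0,"tz":0,"claw":0.74},{"wx":0,"wy":0,"wz":0,"tx":0,"ty":0,"tz":0,"claw":0.74},{"wx":0,"wy":0,"wz":0,"tx":0,"ty":0,"tz":0,"claw":0.74},{"wx":0,"wy":0,"wz":0,"tx":0,"ty":0,"tz":0,"claw":0.74}]' 20; python3 -c "
from h import *
a=bot.grab_frame('side').astype(int);b=cv2.imread('pics/side16.png').astype(int)
print('module region diff',abs(a-b)[200:265,270:345].mean())
o=cv2.imread('pics/side0.png').astype(int)
print('spacer/lens/loupe side diff',abs(a-o)[250:285,245:340].mean())
bot.job_done()"
```

```text
clock: 11.45
position: [0.4378, 0.2479, 0.224]
tool_rot: [-1.585, 1.467, -2.959]
force: [0.1, 0.2, -0.5]
grip_width: 0.0222
module region diff 2.4823247863247864
spacer/lens/loupe side diff 4.823859649122807
the job is handed in; nothing more can be done
```

I laid the module down over the stop strip and handed the job in at about 11.5 s. I straddled the grab bar with the fingertips, pushed the bar past the balance point, and held it back in small steps until the module rested on the pad. Contact forces seen at the end of each move stayed under about 2 N, and the arm is clear of everything.

**Last checks:**
- **Module:** it lies flat in the side, top and wrist views, bar on top and aligned with the pad to within about a degree or two. It is centred within about 2 mm and did not move between the last two pictures.
- **Foot:** its end is about 13–16 mm on the near side of the strip. That is a bit more than the nominal 0–10 mm, but inside the 30 mm limit.
- **Lens and loupe:** both are unmoved.
- **Spacer block:** I did not measure it separately; the arm did not knowingly go near it.

**Disagreement:** at the closure I used, two cameras put the fingertips about 10–14 mm behind the reported TCP, not 17 mm ahead of it. I set the depth at the bar from the pictures.

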